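Cull the broken tube stand

ROBOT

A 6-joint arm with a two-finger parallel gripper is mounted at the origin on a cart in front of the work surface, level with it; the furniture and walls round the work are solid. World frame = base frame: x ahead of the robot, y to its left, z up, the work surface at z = 0. Lengths are in m, angles in rad, forces in N, time in s.
With the tool pointing down it reaches from about 0.35 to 0.775 m from the base axis. Payload 5.5 kg.
Tool frame: the origin (TCP) lies between the finger pads; the fingertips stand 11 mm ahead of it and the grasp point (between the pads) lies 8 mm behind it (tips_ahead is the distance from the TCP to the fingertips, in m); z points along the fingers, y is the line along which they close (so a half turn about z gives the same grasp; the last joint's range is limited). The gripper opens to 85 mm and grips with 20 to 120 N. Pads are 22 mm wide; open, the fingers measure 114 mm over their backs; the gripper's body (76 mm by 85 mm) begins 54 mm behind the grasp point. The pads swing forward as they close: fully open they stand 13 mm farther back than shut.
Start: joints at [1.043, 0.313, 0.046, 1.304, 0, 1.431], TCP at [0.217, 0.532, 0.242] pointing down, gripper open.
Joint ranges: [-2.76, 2.76], [-0.86, 1.69], [-1.03, 1.26], [-2.2, 2.34], [-1.47, 1.5], [-3.14, 3.14]. Speed limits (rad/s): [2.57, 2.57, 3.14, 3.14, 3.14, 3.14].

INTERFACE

Orientations are given as a unit quaternion [w, x, y, z].
In Python, from workcell import * gives the robot as it stands. The module is installed in compiled form; this text tells all that it offers.
- The arm moves only by the tool jog_arm, never from a script. Its argument "moves" is a list of rows, each an object with "fingers": the closure, from 0 (fully open) to 1 (shut); "slide": the shift along the tool's x, y, z in mm, a list of three; "angular": the turn, a rotation vector about the tool's x, y, z in degrees, a list of three. A call has 1 to 10 rows; each row is the pose to reach, as a shift and turn from the pose commanded when the call began, along the tool's axes at that moment; what a row does not reach only later rows make up. A row lasts 1/12 s, in which the tool goes at most 41.7 mm and 7.16 degrees, less where a joint would pass 70% of its speed; a pose out of reach is approached as far as the arm can. A call with a gripper value outside its range is refused whole. The fingers move at their own pace and stop on an object; "squeeze" is the grip in N (left out, the last holds). Time passes only in rows, so rows that repeat a pose let the fingers close. It gives the time, the measured TCP pose, the force, the opening and the grip force at its end, in the units of the state.
- get_state(): the state, without advancing time (a new reading comes with each control period).
- read_camera(name): name is "scene" or "top" or "wrist"; returns a dict with "color" (420x560x3 uint8, red, green, blue), "fovy" (degrees; the focal length in pixels is half the picture's height over the tangent of half this angle, whatever the lens; pixels are square), "cx", "cy" (the principal point, pixels), "world_from_camera" (4x4, takes a point from camera to world coordinates); the wrist camera has in their place "tool_from_camera" (4x4, takes a point from camera to tool coordinates, whose origin is the TCP and whose axes are the flange's). Camera axes: x right, y down, z forward; pixel columns grow to the right and rows downward; lengths in m; the calibration is good to about 2 mm. A picture is of the moment at which its call begins: read the wrist's pose just before it. There is no depth.
- hand_in(): hands the job in; it is judged then, once.
Trained networks look in a picture, given as the dict that the camera call returned (one of the last four; its "shot" number tells which), for a name from the list of things; names that differ only in an ending like _2 or _b are one class to them, and where a whole thing is asked for, a point or a joint stands for the part that bears it (a point fixed in the world has none). Each returns a list of dicts, best first, with "p" (0 to 1); they miss things now and then, are a little off and sometimes report something else, mostly with a low value. They report only what shows in the picture. A call takes as long as a camera call. They do not tell look-alikes from the thing itself.
- look_for(target, picture): "point" ([column, row] in pixels, amid what is visible of it).
- tip_of(target, picture): "point" ([column, row] in pixels: a listed point, or the origin of a listed thing).
The state is a dict: "clock": time; "joint_pos": joint angles; "qvel": joint speeds; "tau": joint torques, N m; "tcp_pos": TCP position; "orientation": TCP orientation; "wrist_force": force on the tool from outside, world axes, zero at the start; "ft_torque": the same for the moment, N m; "finger_gap": finger opening in m; "grip_force": force on a finger pad.
Only numpy, scipy, OpenCV 4.12 (cv2) and the standard library are available. Lean on these libraries where they do the work, as an engineer would, in place of code of your own. Each camera call takes 0.05 s, during which the arm holds its last target. There are 200 camera calls.

TASK

Three grey tube stands are laid out on the bench for inspection and one of them has a corner broken off. Pick out the broken one and set it down upright in the steel tray; leave the two whole stands standing where they are.

Things in the scene. Friction and masses are not known exactly. Their poses are not given: they have to be found in the camera images.
- stand_broken: Grey plastic block with two round bores in its top, 120 mm long (its x), 44 wide (y), 48 high, its -x +y corner broken off slantwise over the full height (about 34 mm of the length, 34 of the width gone). Long sides flat and parallel from x = -26 to +55 mm. 0.15-0.31 kg. Origin: centre of the underside of the full 120 x 44 outline, z up. Long side points away from the robot within 20 degrees
- stand_whole_1: A whole stand: the same grey block, 120 x 44 x 48 mm (x, y, z) with the same two bores, all four corners present. Origin: centre of its underside, z up. The three stands are in a rough row across the bench in any order, at least 100 mm apart, centre to centre
- stand_whole_2: Another whole stand, the same as stand_whole_1. Origin: centre of its underside, z up
- tray: An empty open steel tray to the left of the stands, fixed to the bench: 200 mm long (its x) by 150 mm wide (its y), 30 mm high with a rim bead up to 32 mm, walls 3 mm, floor 3 mm thick; inside 194 x 144 mm. Origin: centre of its underside on the bench, z up. Turned up to 14 degrees
Things that resemble listed ones, but are neither listed nor needed, are in the scene too. Leave any red look-alike of the stand_whole_1 alone.

How it is judged:
By the outcome, as a careful person would: the job done as asked, in the order asked, and still so for the second after the job is handed in, with the robot touching nothing.
It also fails if it takes over 35 s, if anything falls off the work surface, if the arm or the gripper's body presses on something with over 40 N, if the wrist force passes 120 N, or if a joint passes its speed limit or range.

## Working session

There is one attempt and no reset: what is moved stays moved. The work goes in short steps, Python scripts to look and compute and a tool call to move; the robot and the scene stay as the last step left them, time stands still between calls to the robot, and variables do not carry over. Pictures are saved under pics/ and viewed, at most 10 in all, crops included, and the job is handed in when it is done.

Besides the shell and the picture viewer there is one more tool, called after "Emit:" as name(argument=value, ...), one argument or row to a line, values as JSON. jog_arm: Moves the arm, as the interface text tells. Its arguments: {"type":"object","properties":{"moves":{"type":"array","items":{"type":"object","properties":{"fingers":{"type":"number"},"slide":{"type":"array","items":{"type":"number"}},"angular":{"type":"array","items":{"type":"number"}}}}},"squeeze":{"type":"number"}},"required":["moves"]}

```bash
mkdir -p pics; cat > h.py <<'E'
from workcell import *
import numpy as np, cv2
from scipy.spatial.transform import Rotation as R
def shot(n):
    s=get_state(); c=read_camera(n); c['st']=s; return c
def T(c):
    if 'world_from_camera' in c: return np.array(c['world_from_camera'])
    q=c['st']['orientation']; M=np.eye(4); M[:3,:3]=R.from_quat([q[1],q[2],q[3],q[0]]).as_matrix(); M[:3,3]=c['st']['tcp_pos']
    return M@np.array(c['tool_from_camera'])
def f(c): return 210/np.tan(np.radians(c['fovy'])/2)
def ray(c,p,z):
    M=T(c); d=M[:3,:3]@np.array([(p[0]-c['cx'])/f(c),(p[1]-c['cy'])/f(c),1]); o=M[:3,3]
    return o+d*(z-o[2])/d[2]
def proj(c,P):
    M=np.linalg.inv(T(c)); q=M[:3,:3]@np.array(P)+M[:3,3]; return [f(c)*q[0]/q[2]+c['cx'],f(c)*q[1]/q[2]+c['cy']]
def save(c,n,box=None,k=1):
    im=cv2.cvtColor(c['color'],cv2.COLOR_RGB2BGR)
    if box: im=im[box[1]:box[3],box[0]:box[2]]
    cv2.imwrite('pics/'+n+'.png',cv2.resize(im,None,fx=k,fy=k,interpolation=cv2.INTER_CUBIC))
E
python3 - <<'E'
from h import *
s=get_state(); print(s['clock'],s['tcp_pos'],s['orientation'])
t=shot('top'); sc=shot('scene')
save(t,'top1',k=1.4); save(sc,'scene1')
for n in ['stand_broken','stand_whole_1','tray']:
    for fn in (look_for,tip_of):
        for r in fn(n,t): print(n,fn.__name__,np.round(r['point'],0),round(r['p'],2),np.round(ray(t,r['point'],0.048 if fn is look_for and n!='tray' else 0),3))
print(T(t).round(3).tolist(),f(t))
E
```

```text
0.0 [0.21717853 0.53188344 0.2414143 ] [-2.90618076e-04  1.92677803e-01  9.81261659e-01 -8.57916609e-04]
stand_broken call [257. 216.] 0.74 [0.463 0.001 0.048]
stand_broken call [257. 218.] 0.83 [0.468 0.003 0.   ]
stand_broken call [310. 224.] 0.51 [ 0.463 -0.154  0.   ]
stand_whole_1 call [408. 246.] 0.77 [ 0.412 -0.432  0.048]
stand_whole_1 call [357. 216.] 0.74 [ 0.486 -0.283  0.048]
stand_whole_1 call [312. 220.] 0.55 [ 0.465 -0.157  0.048]
stand_whole_1 call [356. 219.] 0.93 [ 0.487 -0.287  0.   ]
stand_whole_1 call [310. 221.] 0.74 [ 0.472 -0.153  0.   ]
stand_whole_1 call [404. 248.] 0.63 [ 0.412 -0.432  0.   ]
tray call [171. 197.] 0.86 [0.509 0.263 0.   ]
tray call [174. 199.] 0.62 [0.505 0.255 0.   ]
[[0.081, -0.977, 0.198, 0.183], [-0.997, -0.079, 0.017, -0.088], [-0.001, -0.198, -0.98, 1.518], [0.0, 0.0, 0.0, 1.0]] 524.473474415321
```

View pics/top1.png

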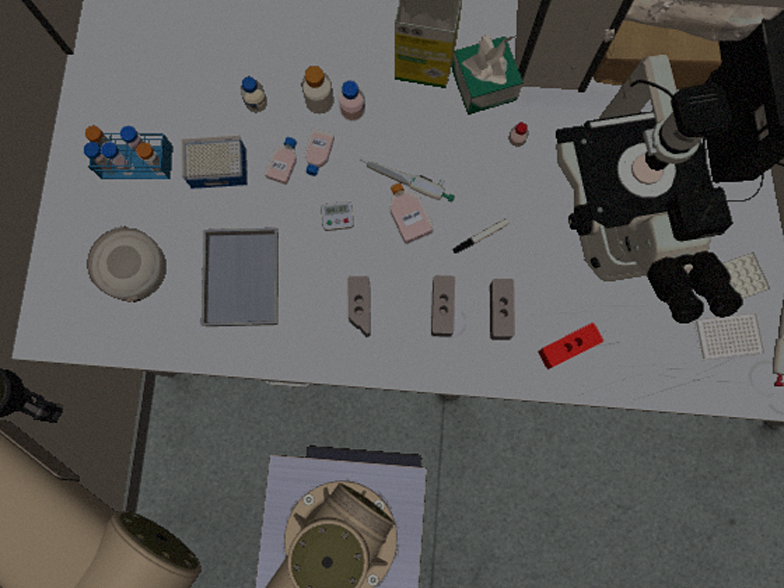

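View pics/scene1.png

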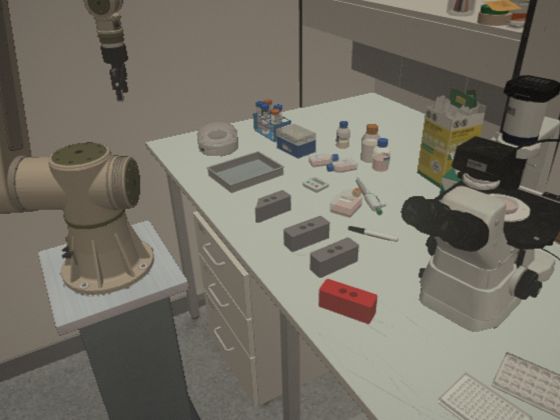

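The grey candidates in original top pixels are (257,217), (316,218) and (359,220). The leftmost has its near-left corner cut, which matches the description, and the red block at (408,246) is the look-alike. Next I'll confirm that with a crop and measure.

```bash
python3 - <<'E'
from h import *
t=shot('top'); save(t,'crop1',(130,150,390,260),3)
sub=t['color'][185:250,235:280].astype(int)
m=(sub.max(2)<125).astype(np.uint8)
n,l,st,ce=cv2.connectedComponentsWithStats(m); k=1+np.argmax(st[1:,4])
c=max(cv2.findContours((l==k).astype(np.uint8),0,1)[0],key=len)
print(st[k]); a=cv2.approxPolyDP(c,2,True)[:,0]+[235,185]; print(a.tolist()); print([ray(t,p,.048).round(3).tolist() for p in a])
for p in [(146,164),(198,164),(198,232),(145,232)]: print(p,ray(t,p,.031).round(3))
E
```

```text
[ 12  12  18  44 665]
[[248, 197], [248, 229], [263, 240], [263, 197]]
[[0.518, 0.032, 0.048], [0.425, 0.023, 0.048], [0.397, -0.022, 0.048], [0.521, -0.011, 0.048]]
(146, 164) [0.597 0.343 0.031]
(198, 164) [0.609 0.19  0.031]
(198, 232) [0.407 0.167 0.031]
(145, 232) [0.395 0.319 0.031]
```

View pics/crop1.png

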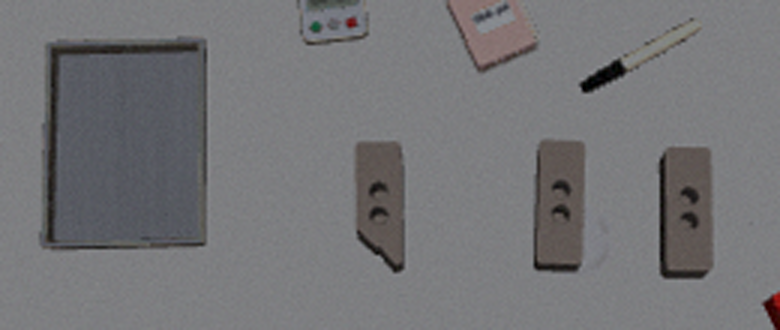

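The crop confirms it: the leftmost grey stand, crop (380,205), has its near-left corner cut. The other two are whole. Its pose is about (0.460, 0.005) with yaw 5°, and the tray is at (0.502, 0.255) with yaw 7°.

Emit:
jog_arm(
  moves=[
    {"slide":[-431,-392,70],"angular":[0,0,-27],"fingers":0},
    {"slide":[-431,-392,70],"angular":[0,0,-27],"fingers":0},
    {"slide":[-431,-392,70],"angular":[0,0,-27],"fingers":0},
    {"slide":[-431,-392,70],"angular":[0,0,-27],"fingers":0},
    {"slide":[-431,-392,70],"angular":[0,0,-27],"fingers":0},
    {"slide":[-431,-392,70],"angular":[0,0,-27],"fingers":0},
    {"slide":[-431,-392,70],"angular":[0,0,-27],"fingers":0},
    {"slide":[-431,-392,70],"angular":[0,0,-27],"fingers":0},
    {"slide":[-431,-392,70],"angular":[0,0,-27],"fingers":0},
    {"slide":[-431,-392,70],"angular":[0,0,-27],"fingers":0},
  ],
)

```text
clock: 1.28
tcp_pos: [0.3923, 0.1651, 0.1939]
orientation: [0.001, -0.042, 0.999, 0.0]
wrist_force: [0.5, 0.0, 0.6]
finger_gap: 0.0855
grip_force: 0.0
```

```bash
cat >> h.py <<'E'
def go(pos,yaw):
    "slide mm and turn deg to reach TCP pos, closing axis y at yaw deg, pointing down"
    s=get_state(); q=s['orientation']; A=R.from_quat([q[1],q[2],q[3],q[0]])
    a=np.radians(yaw); y=np.array([np.cos(a),np.sin(a),0]); z=np.array([0,0,-1.]); B=R.from_matrix(np.c_[np.cross(y,z),y,z])
    print('t',s['clock'],'tcp',np.round(s['tcp_pos'],4),'slide',(A.inv().apply(np.array(pos)-s['tcp_pos'])*1000).round(1),'ang',np.degrees((A.inv()*B).as_rotvec()).round(2),'gap',s['finger_gap'],'grip',s['grip_force'],'F',np.round(s['wrist_force'],1))
E
python3 -c "
from h import *
go([.468,.006,.17],95)"
```

```text
t 1.2833 tcp [0.3923 0.1651 0.1939] slide [ -62.1 -164.9   23.9] ang [ 0.02  0.07 -0.2 ] gap 0.08551564500734711 grip 0.0 F [0.5 0.  0.6]
```

Emit:
jog_arm(
  moves=[
    {"slide":[-62,-165,24]},
    {"slide":[-62,-165,24]},
    {"slide":[-62,-165,24]},
    {"slide":[-62,-165,24]},
    {"slide":[-62,-165,24]},
    {"slide":[-62,-165,24]},
    {"slide":[-62,-165,24]},
  ],
)

```text
schema error: expected keys fingers, slide, angular
```

```bash
python3 - <<'E'
from h import *
go([.468,.006,.17],95)
w=shot('wrist')
a=np.radians(5);o=np.array([.460,.005])
L=[(60,22),(60,-22),(-60,-22),(-60,-12),(-26,22)]
pts=[proj(w,[*(o+np.array([x*np.cos(a)-y*np.sin(a),x*np.sin(a)+y*np.cos(a)])/1000),.048]) for x,y in L]
print(np.round(pts))
cv2.polylines(w['color'],[np.int32(pts)],True,(0,255,0),1)
save(w,'w1',k=1.4)
E
```

```text
t 1.2833 tcp [0.3923 0.1651 0.1939] slide [ -62.1 -164.9   23.9] ang [ 0.02  0.07 -0.2 ] gap 0.08551564500734711 grip 0.0 F [0.5 0.  0.6]
[[114. 325.]
 [ 63. 325.]
 [ 38. 189.]
 [ 51. 189.]
 [101. 230.]]
```

View pics/w1.png

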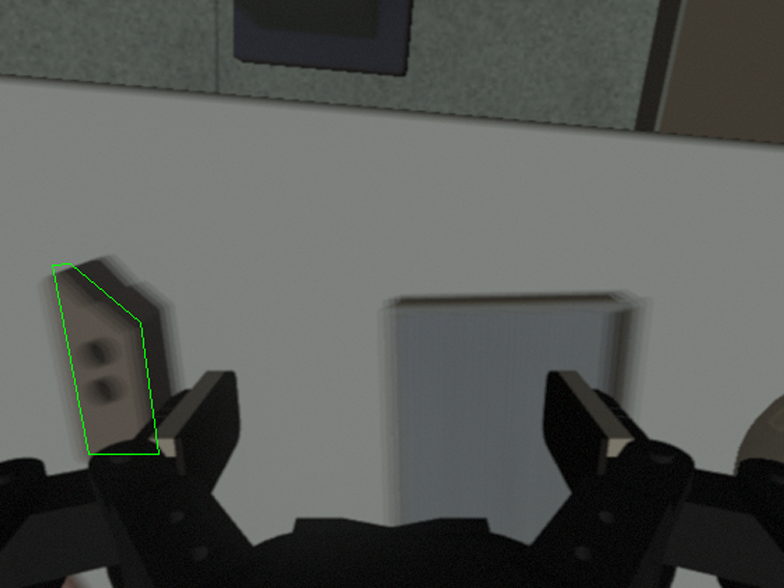

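All three keys are required in each row, so that move was refused. The wrist picture shows the broken stand at (110,350) with my outline lying close on it, and the tray at right. Continuing.

Emit:
jog_arm(
  moves=[
    {"slide":[-62,-165,24],"angular":[0,0,0],"fingers":0},
    {"slide":[-62,-165,24],"angular":[0,0,0],"fingers":0},
    {"slide":[-62,-165,24],"angular":[0,0,0],"fingers":0},
    {"slide":[-62,-165,24],"angular":[0,0,0],"fingers":0},
    {"slide":[-62,-165,24],"angular":[0,0,0],"fingers":0},
    {"slide":[-62,-165,24],"angular":[0,0,0],"fingers":0},
    {"slide":[-62,-165,24],"angular":[0,0,0],"fingers":0},
  ],
)

```text
clock: 1.92
tcp_pos: [0.4671, 0.0076, 0.1695]
orientation: [-0.001, -0.041, 0.999, 0.0]
wrist_force: [-1.2, 0.1, 0.0]
finger_gap: 0.0858
grip_force: 0.0
```

```bash
python3 - <<'E'
from h import *
read_camera('top')
go([.468,.006,.02],95)
w=shot('wrist')
a=np.radians(5);o=np.array([.460,.005])
L=[(60,22),(60,-22),(-60,-22),(-60,-12),(-26,22)]
pts=[proj(w,[*(o+np.array([x*np.cos(a)-y*np.sin(a),x*np.sin(a)+y*np.cos(a)])/1000),.048]) for x,y in L]
cv2.polylines(w['color'],[np.int32(pts)],True,(0,255,0),1)
save(w,'w2',k=1.4)
E
```

```text
t 1.9667 tcp [0.4668 0.0084 0.1696] slide [ -1.1  -2.6 149.6] ang [ 0.05 -0.05 -0.22] gap 0.08586433591597502 grip 0.0 F [-0.3 -0.2  0.5]
```

View pics/w2.png

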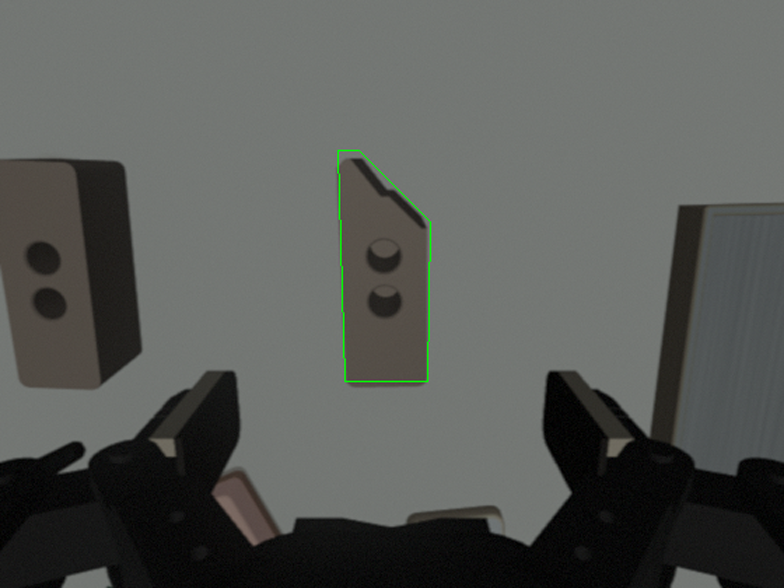

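The outline fits within about 2 mm, with the stand at (385,270) in the view, so I'll descend and grip.

Emit:
jog_arm(
  moves=[
    {"slide":[-3,-2,40],"angular":[0,0,0],"fingers":0},
    {"slide":[-3,-2,80],"angular":[0,0,0],"fingers":0},
    {"slide":[-3,-2,115],"angular":[0,0,0],"fingers":0},
    {"slide":[-3,-2,138],"angular":[0,0,0],"fingers":0},
    {"slide":[-3,-2,149],"angular":[0,0,0],"fingers":0},
    {"slide":[-3,-2,149],"angular":[0,0,0],"fingers":0},
    {"slide":[-3,-2,149],"angular":[0,0,0],"fingers":0.3},
    {"slide":[-3,-2,149],"angular":[0,0,0],"fingers":0.6},
    {"slide":[-3,-2,149],"angular":[0,0,0],"fingers":1},
    {"slide":[-3,-2,149],"angular":[0,0,0],"fingers":1},
  ],
  squeeze=45,
)

```text
clock: 2.85
tcp_pos: [0.472, 0.0061, 0.0224]
orientation: [0.002, -0.042, 0.999, -0.0]
wrist_force: [0.9, -0.1, 0.7]
finger_gap: 0.0438
grip_force: 45.8
```

Emit:
jog_arm(
  moves=[
    {"slide":[0,0,0],"angular":[0,0,0],"fingers":1},
    {"slide":[0,0,0],"angular":[0,0,0],"fingers":1},
    {"slide":[0,0,0],"angular":[0,0,0],"fingers":1},
    {"slide":[0,0,0],"angular":[0,0,0],"fingers":1},
    {"slide":[0,0,0],"angular":[0,0,0],"fingers":1},
  ],
)

```text
clock: 3.27
tcp_pos: [0.472, 0.006, 0.0224]
orientation: [0.002, -0.042, 0.999, 0.0]
wrist_force: [-0.1, 1.3, 6.4]
finger_gap: 0.0434
grip_force: 46.7
```

Gripped at a 43.4 mm gap. Lifting.

Emit:
jog_arm(
  moves=[
    {"slide":[0,0,-15],"angular":[0,0,0],"fingers":1},
    {"slide":[0,0,-45],"angular":[0,0,0],"fingers":1},
    {"slide":[0,0,-80],"angular":[0,0,0],"fingers":1},
    {"slide":[0,0,-100],"angular":[0,0,0],"fingers":1},
    {"slide":[0,0,-100],"angular":[0,0,0],"fingers":1},
    {"slide":[0,0,-100],"angular":[0,0,0],"fingers":1},
  ],
)

```text
clock: 3.77
tcp_pos: [0.4718, 0.0057, 0.1222]
orientation: [0.002, -0.042, 0.999, -0.0]
wrist_force: [0.1, 0.3, -1.7]
finger_gap: 0.0435
grip_force: 46.2
```

```bash
python3 -c "
from h import *
go([.514,.256,.12],97)"
```

```text
t 3.7667 tcp [0.4718 0.0057 0.1222] slide [-62.9 245.9   2.2] ang [-0.05  0.22 -2.23] gap 0.04350963806973816 grip 46.24797362834215 F [ 0.1  0.3 -1.7]
```

Emit:
jog_arm(
  moves=[
    {"slide":[-5,20,0],"angular":[0,0,0],"fingers":1},
    {"slide":[-13,50,0],"angular":[0,0,-1],"fingers":1},
    {"slide":[-23,90,0],"angular":[0,0,-1],"fingers":1},
    {"slide":[-33,130,0],"angular":[0,0,-2],"fingers":1},
    {"slide":[-43,170,0],"angular":[0,0,-2],"fingers":1},
    {"slide":[-53,205,0],"angular":[0,0,-2],"fingers":1},
    {"slide":[-60,232,1],"angular":[0,0,-2],"fingers":1},
    {"slide":[-63,246,2],"angular":[0,0,-2],"fingers":1},
    {"slide":[-63,246,2],"angular":[0,0,-2],"fingers":1},
    {"slide":[-63,246,2],"angular":[0,0,-2],"fingers":1},
  ],
)

```text
clock: 4.6
tcp_pos: [0.5116, 0.2561, 0.117]
orientation: [-0.002, -0.06, 0.998, -0.001]
wrist_force: [-0.7, -0.4, -2.2]
finger_gap: 0.0434
grip_force: 46.4
```

```bash
python3 - <<'E'
from h import *
read_camera('scene')
go([.514,.256,.0254],97)
w=shot('wrist')
save(w,'w3',k=1.4)
E
```

```text
t 4.65 tcp [0.5117 0.2554 0.1174] slide [-2.6  0.4 92. ] ang [-0.06 -0.16 -0.22] gap 0.043476619463834396 grip 46.42994251102209 F [ 0.1 -0.2 -2.2]
```

View pics/w3.png

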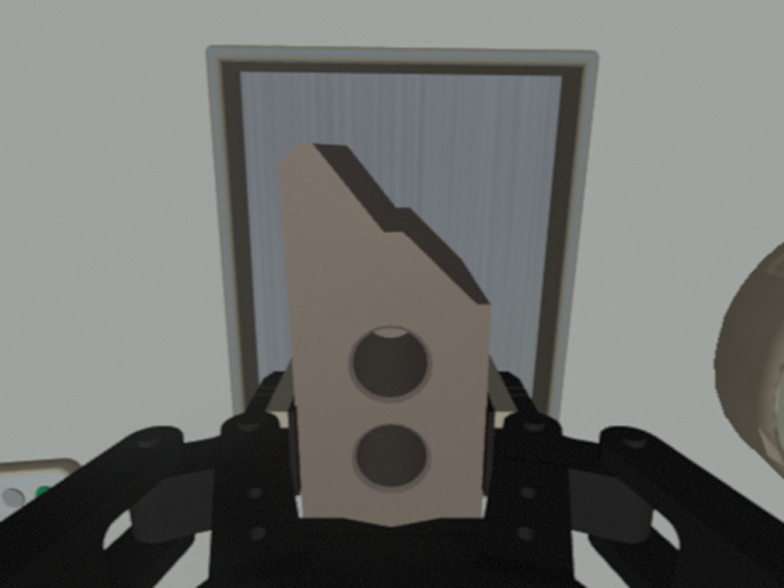

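The stand (390,330) is held level and centred over the tray (rim columns 210–598). Lowering.

Emit:
jog_arm(
  moves=[
    {"slide":[-2,0,25],"angular":[0,0,0],"fingers":1},
    {"slide":[-2,0,50],"angular":[0,0,0],"fingers":1},
    {"slide":[-2,0,70],"angular":[0,0,0],"fingers":1},
    {"slide":[-2,0,80],"angular":[0,0,0],"fingers":1},
    {"slide":[-2,0,85],"angular":[0,0,0],"fingers":1},
    {"slide":[-2,0,88],"angular":[0,0,0],"fingers":1},
    {"slide":[-2,0,90],"angular":[0,0,0],"fingers":1},
    {"slide":[-2,0,90],"angular":[0,0,0],"fingers":1},
    {"slide":[-2,0,90],"angular":[0,0,0],"fingers":1},
  ],
)

```text
clock: 5.45
tcp_pos: [0.5157, 0.2568, 0.0298]
orientation: [0.001, -0.059, 0.998, 0.0]
wrist_force: [-0.4, 0.3, -0.8]
finger_gap: 0.0434
grip_force: 46.4
```

Emit:
jog_arm(
  moves=[
    {"slide":[0,0,1.5],"angular":[0,0,0],"fingers":1},
    {"slide":[0,0,3],"angular":[0,0,0],"fingers":1},
    {"slide":[0,0,4],"angular":[0,0,0],"fingers":1},
    {"slide":[0,0,4],"angular":[0,0,0],"fingers":1},
    {"slide":[0,0,4],"angular":[0,0,0],"fingers":1},
  ],
)

```text
clock: 5.87
tcp_pos: [0.5151, 0.2568, 0.0253]
orientation: [0.0, -0.059, 0.998, 0.0]
wrist_force: [-1.0, 0.0, 4.4]
finger_gap: 0.0437
grip_force: 46.8
```

Contact is gentle at about 4 N. I'll release and withdraw.

Emit:
jog_arm(
  moves=[
    {"slide":[0,0,0],"angular":[0,0,0],"fingers":0.4},
    {"slide":[0,0,0],"angular":[0,0,0],"fingers":0.3},
    {"slide":[0,0,0],"angular":[0,0,0],"fingers":0.25},
    {"slide":[0,0,0],"angular":[0,0,0],"fingers":0.25},
    {"slide":[0,0,-10],"angular":[0,0,0],"fingers":0.25},
    {"slide":[0,0,-35],"angular":[0,0,0],"fingers":0.25},
    {"slide":[0,0,-75],"angular":[0,0,0],"fingers":0.25},
    {"slide":[0,0,-115],"angular":[0,0,0],"fingers":0.25},
    {"slide":[0,0,-150],"angular":[0,0,0],"fingers":0.25},
    {"slide":[0,0,-150],"angular":[0,0,0],"fingers":0.25},
  ],
)

```text
clock: 6.7
tcp_pos: [0.5188, 0.258, 0.1836]
orientation: [0.006, -0.059, 0.998, 0.002]
wrist_force: [1.0, 0.6, 0.5]
finger_gap: 0.0644
grip_force: 0.0
```

```bash
python3 - <<'E'
from h import *
c=shot('scene'); w=shot('wrist'); go([.5,.25,.17],97)
im=np.hstack([c['color'][130:300,180:380],w['color'][::2,::2][:170]]); cv2.imwrite('pics/end.png',cv2.resize(im[:,:,::-1],None,fx=1.6,fy=1.6))
E
```

```text
t 6.8 tcp [0.5162 0.2571 0.1775] slide [17.  -5.1  7.4] ang [ 0.06  0.29 -0.22] gap 0.06407971037930692 grip 0.0 F [-0.1  0.8 -0.4]
```

View pics/end.png

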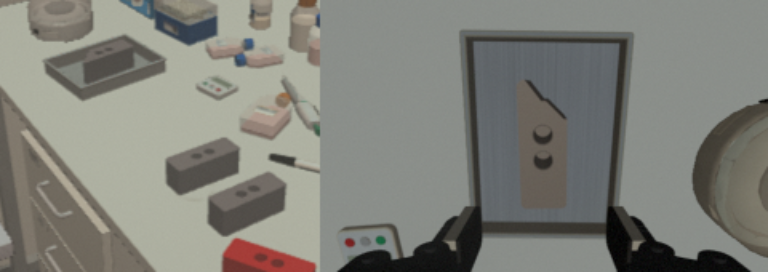

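The broken stand is upright in the tray at (543,145), the two whole stands are where they were at (203,165) and (247,203), and the gripper is clear.

```bash
python3 -c "
from workcell import *
print(hand_in())"
```

```text
the job is handed in; nothing more can be done
None
```

The broken stand is upright in the steel tray, the two whole stands and the red look-alike were left untouched, and the job was handed in at about 7 s of the 35 s allowed.

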